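Find the pill-case lid with the worn hinge pin and mark it

ROBOT

A 6-joint arm with a two-finger parallel gripper is mounted at the origin on the work surface. World frame = base frame: x ahead of the robot, y to its left, z up, the work surface at z = 0. Lengths are in m, angles in rad, forces in N, time in s.
With the tool pointing down it reaches from about 0.35 to 0.975 m from the base axis. Payload 4.9 kg.
Tool frame: the origin (TCP) lies at the very end of the fingers, on their centre line; the grasp point (between the pads) lies 19 mm behind it; x points along the fingers, y is the direction in which the jaws open and shut, and the axes are right-handed (so a half turn about x gives the same grasp; the last joint's range is limited). The gripper opens to 85 mm and grips with 20 to 120 N. Pads are 22 mm wide; open, the fingers measure 114 mm over their backs; the gripper's body (76 mm by 85 mm) begins 54 mm behind the grasp point. The pads swing forward as they close: fully open they stand 13 mm farther back than shut.
Start: joints at [1.145, 0.053, 1.613, -0, 1.476, -0.119], TCP at [0.189, 0.596, 0.231] pointing down, gripper open.
Joint ranges: [-3.01, 3.01], [-1.01, 2.22], [0.06, 2.58], [-1.02, 4.17], [0.09, 2.62], [-3.14, 3.14]. Speed limits (rad/s): [2.57, 2.57, 3.14, 3.14, 3.14, 3.14].

INTERFACE

Orientations are given as a rotation vector (axis times angle).
In Python, from station import ctrl, get_image, calibration, finish_job, search_frame, cut_out, mark_of gives the robot as it stands. The module is installed in compiled form; this text tells all that it offers.
- The arm moves only by the tool arm_command, never from a script. Its argument "plan" is a list that holds one entry, the list of rows, each a list of 7 numbers: the shift along the tool's x, y, z in m, then the turn, a rotation vector about the tool's x, y, z in degrees, then the finger opening in m, from 0 to 0.0854. A call has 1 to 20 rows; each row shifts and turns the pose as measured when the row begins, along the tool's axes as they then stand; what a row does not reach is not made up. A row lasts 1/12 s, in which the tool goes at most 41.7 mm and 7.16 degrees, less where a joint would pass 70% of its speed; a pose out of reach is approached as far as the arm can. A call with a gripper value outside its range is refused whole. The fingers move at their own pace and stop on an object; "squeeze" is the grip in N (left out, the last holds). Time passes only in rows, so rows that do not move let the fingers close. It gives the time, the measured TCP pose, the force and the opening at its end, in the units of the state.
- ctrl.get_obs(): the state, without advancing time (a new reading comes with each control period).
- get_image(name): name is "scene" or "side" or "wrist"; returns the picture (400x640x3 uint8, red, green, blue); there is no depth.
- calibration(name): a dict with "fx", "fy", "cx", "cy" (pixels), "cam_to_world" (4x4, takes a point from camera to world coordinates); the wrist camera has in their place "hand_eye" (4x4, takes a point from camera to tool coordinates, whose origin is the TCP and whose axes are the tool frame's). Camera axes: x right, y down, z forward; pixel columns grow to the right and rows downward; lengths in m; the calibration is good to about 2 mm. A picture is of the moment at which its call begins: read the wrist's pose just before it. calibration takes no time and is no camera call.
- finish_job(): hands the job in, once; it reports no verdict.
Trained networks look in the newest picture that a camera, given by its name, has taken for a name from the list of things; names that differ only in an ending like _2 or _b are one class to them, and where a whole thing is asked for, a point or a joint stands for the part that bears it (a point fixed in the world has none). Each returns a list of dicts, best first, with "conf" (0 to 1); they miss things now and then, are a little off and sometimes report something else, mostly with a low value. They report only what shows in the picture. A call takes as long as a camera call.
- search_frame(camera, thing): "at" ([x, y, z] in m, in the coordinates of the camera as it stood for that picture, good to about 4 mm: the middle of the surface that is visible of it).
- cut_out(camera, thing): "mask" (400x640 bool, what is visible of it).
- mark_of(camera, thing): "at" ([x, y, z] in m, in the coordinates of the camera as it stood for that picture, good to about 4 mm: a listed point, or the origin of a listed thing).
The state is a dict: "t": time; "q": joint angles; "dq": joint speeds; "effort": joint torques, N m; "tool_pos": TCP position; "tool_rot": TCP orientation; "contact_force": force on the tool from outside, world axes, zero at the start; "wrist_torque": the same for the moment, N m; "opening": finger opening in m.
Only numpy, scipy, OpenCV 4.12 (cv2) and the standard library are available. Lean on these libraries where they do the work, as an engineer would, in place of code of your own. Each camera call takes 0.05 s, during which the arm holds its last target. There are 200 camera calls.

TASK

One of the three open lids of the pill case has play on its hinge pin: going from the right-hand lid to the left-hand one (as seen from the robot), nudge each of the three sideways to the left near its top, without pinching, leaning on it with about 5 N for half a second and never more than 12 N, to find which. Then rock the worn lid to the end of its play on the right and back to the end on the left, leaning on it just as gently at each end, and leave it leaning left. Finally push the red marker tab in front of that lid fully back, leave the other two tabs forward, and do not disturb the things around.

Things in the scene. Friction and masses are not known exactly. Their poses are not given: they have to be found in the camera images.
- case: White pill case, fixed, 120 mm deep (x, away from the robot at yaw 0) x 310 wide (y). Origin: centre of its underside, on a ceramic shelf 20 mm above the work surface. Front deck (x -60 to -15 mm) 30 mm high with three red tabs; then open clear wells, 38 mm high, with pills (not used); then the hinge housing (x 30 to 60 mm) 40 mm high, cheeks 51 mm, with three open lids at y = +100, 0, -100 mm.
- lid0_top (a point): Middle of the top edge of the left lid (seen from the robot), moving with it. The lid is an upright blue plate 32 mm wide (case's y), 6 mm thick (x), its top 68 mm above its axle, a short steel pin along the case's x at x = 45 mm, 45 mm above the case's origin. 68 mm is free between upright neighbours.
- lid0 (a joint): Lean of the left lid (rad): 0 upright, + to the case's +y (left), - to the right. All look alike and start upright. One lid, any of the three, has a worn pin: it turns at under 1 N at its top, to a firm stop 0.13 to 0.28 rad off on each side (not equal), and stays where left. The two sound ones only flex, under 0.08 rad at 15 N, and come back.
- lid1_top (a point): Middle of the top edge of the middle lid (seen from the robot), moving with it. The lid is an upright blue plate 32 mm wide (case's y), 6 mm thick (x), its top 68 mm above its axle, a short steel pin along the case's x at x = 45 mm, 45 mm above the case's origin. 68 mm is free between upright neighbours.
- lid1 (a joint): Lean of the middle lid (rad): 0 upright, + to the case's +y (left), - to the right. All look alike and start upright. One lid, any of the three, has a worn pin: it turns at under 1 N at its top, to a firm stop 0.13 to 0.28 rad off on each side (not equal), and stays where left. The two sound ones only flex, under 0.08 rad at 15 N, and come back.
- lid2_top (a point): Middle of the top edge of the right lid (seen from the robot), moving with it. The lid is an upright blue plate 32 mm wide (case's y), 6 mm thick (x), its top 68 mm above its axle, a short steel pin along the case's x at x = 45 mm, 45 mm above the case's origin. 68 mm is free between upright neighbours.
- lid2 (a joint): Lean of the right lid (rad): 0 upright, + to the case's +y (left), - to the right. All look alike and start upright. One lid, any of the three, has a worn pin: it turns at under 1 N at its top, to a firm stop 0.13 to 0.28 rad off on each side (not equal), and stays where left. The two sound ones only flex, under 0.08 rad at 15 N, and come back.
- tab0 (a joint): Travel of the left lid's marker tab (m): 0 = forward, towards the robot (all start there); 0.018 = its stop, pushed fully back along the case's +x, towards its lid. About 1.5 N of friction; it stays where it is left.
- tab0_mid (a point): Centre of the left lid's red marker tab, a block 10 mm (x) x 18 mm (y) x 18 mm high standing on the front deck straight in front of its lid; its bottom is 9.5 mm below this point, at the deck.
- tab1 (a joint): Travel of the middle lid's marker tab (m): 0 = forward, towards the robot (all start there); 0.018 = its stop, pushed fully back along the case's +x, towards its lid. About 1.5 N of friction; it stays where it is left.
- tab1_mid (a point): Centre of the middle lid's red marker tab, a block 10 mm (x) x 18 mm (y) x 18 mm high standing on the front deck straight in front of its lid; its bottom is 9.5 mm below this point, at the deck.
- tab2 (a joint): Travel of the right lid's marker tab (m): 0 = forward, towards the robot (all start there); 0.018 = its stop, pushed fully back along the case's +x, towards its lid. About 1.5 N of friction; it stays where it is left.
- tab2_mid (a point): Centre of the right lid's red marker tab, a block 10 mm (x) x 18 mm (y) x 18 mm high standing on the front deck straight in front of its lid; its bottom is 9.5 mm below this point, at the deck.
- thermo_stand: Silver metal thermometer stand, round foot 68 mm across, 113 mm high, a white thermometer lying across its top along its y (50 mm to one side, 84 mm to the other). Origin: centre of its underside. Bystander, loose.
- face_brush: Pink silicone face brush lying flat, 145 mm long along its x, 14 mm high, head 60 mm across. Origin: middle of the underside. Bystander, loose.
- comb: Black plastic comb lying flat, 180 mm along its x, 35 mm wide, 5 mm thick. Origin: middle of the underside. Bystander, loose.
- cream_jar: Amber cream jar with black cap, 60 mm across, 50 mm high. Origin: centre of the underside. Bystander, loose.
- rinse_cup: Blue ceramic cup, 70 mm across, 85 mm high. Origin: centre of the underside. Bystander, loose.
- lotion_bottle: White lotion bottle, 54 mm across, 150 mm high. Origin: centre of the underside. Bystander, loose.

How it is judged:
On the way, in this order (a step that is already met when the one before it is completed fails the run):
1. the right lid is felt: pressed to the left with over 2 N (contact force between the fingers and lid2 above 2 N and value of joint lid2 above -0.03 rad), for 0.2 s.
2. the middle lid is felt: pressed to the left with over 2 N (contact force between the fingers and lid1 above 2 N and value of joint lid1 above -0.03 rad), for 0.2 s.
3. the left lid is felt: pressed to the left with over 2 N (contact force between the fingers and lid0 above 2 N and value of joint lid0 above -0.03 rad), for 0.2 s.
4. the worn lid is held against the right end of its play (more than 0.1 rad right, finger force over 2 N) (((value of joint lid0 below -0.1 rad and contact force between the fingers and lid0 above 2 N) or (value of joint lid1 below -0.1 rad and contact force between the fingers and lid1 above 2 N) or (value of joint lid2 below -0.1 rad and contact force between the fingers and lid2 above 2 N))), for 0.2 s.
5. the worn lid is held against the left end of its play (more than 0.1 rad left, finger force over 2 N) (((value of joint lid0 above 0.1 rad and contact force between the fingers and lid0 above 2 N) or (value of joint lid1 above 0.1 rad and contact force between the fingers and lid1 above 2 N) or (value of joint lid2 above 0.1 rad and contact force between the fingers and lid2 above 2 N))), for 0.2 s.
6. the tab of the worn lid is pushed back while that lid leans left (((value of joint lid0 above 0.1 rad and value of joint tab0 above 0.015 m and value of joint each of tab1, tab2 below 0.004 m) or (value of joint lid1 above 0.1 rad and value of joint tab1 above 0.015 m and value of joint each of tab0, tab2 below 0.004 m) or (value of joint lid2 above 0.1 rad and value of joint tab2 above 0.015 m and value of joint each of tab0, tab1 below 0.004 m))), for 0.2 s.
At the end, for the whole second after the job is handed in: The worn lid leans more than 0.1 rad to the left, its tab is pushed back by more than 15 of its 18 mm, and the other two tabs are within 4 mm of their forward places (((value of joint lid0 above 0.1 rad and value of joint tab0 above 0.015 m and value of joint each of tab1, tab2 below 0.004 m) or (value of joint lid1 above 0.1 rad and value of joint tab1 above 0.015 m and value of joint each of tab0, tab2 below 0.004 m) or (value of joint lid2 above 0.1 rad and value of joint tab2 above 0.015 m and value of joint each of tab0, tab1 below 0.004 m))); the robot touches nothing.
It fails at once if a lid is pressed with more than 15 N (contact force between any of the fingers, the arm and lid0 above 15 N or contact force between any of the fingers, the arm and lid1 above 15 N or contact force between any of the fingers, the arm and lid2 above 15 N).
It fails at once if one of the things around is moved by more than 30 mm (distance of any of thermo_stand, face_brush, comb, cream_jar, rinse_cup, lotion_bottle from where it was at the start of the episode above 0.03 m).
It also fails if it takes over 72 s, if anything falls off the work surface, if the arm or the gripper's body presses on something with over 40 N, if the wrist force passes 120 N, or if a joint passes its speed limit or range.

## Working session

There is one attempt and no reset: what is moved stays moved. The work goes in short steps, Python scripts to look and compute and a tool call to move; the robot and the scene stay as the last step left them, time stands still between calls to the robot, and variables do not carry over. Pictures are saved under pics/ and viewed, about 8 in all and at most 12, crops included, and the job is handed in when it is done.

Besides the shell and the picture viewer there is one more tool, called as name([rows], argument=value, ...), one row to a line, values as JSON. arm_command: Moves the arm, as the interface text tells. Its arguments: {"type":"object","properties":{"plan":{"type":"array","items":{"type":"array","items":{"type":"array","items":{"type":"number"}}}},"squeeze":{"type":"number"}},"required":["plan"]}

```bash
mkdir -p pics
cat > h.py <<'E'
import numpy as np, cv2
from scipy.spatial.transform import Rotation as R
from station import *
def T(cam):
    c=calibration(cam)
    if 'cam_to_world' in c: return np.array(c['cam_to_world'])
    o=ctrl.get_obs(); M=np.eye(4); M[:3,:3]=R.from_rotvec(o['tool_rot']).as_matrix(); M[:3,3]=o['tool_pos']
    return M@np.array(c['hand_eye'])
def w(cam,p,M=None):
    M=T(cam) if M is None else M
    return (M@np.r_[p,1])[:3]
def save(cam,n):
    im=get_image(cam); cv2.imwrite('pics/'+n,im[:,:,::-1]); return im
E
python3 - <<'E'
from h import *
np.set_printoptions(precision=4,suppress=True)
o=ctrl.get_obs(); print(o)
a=save('scene','a.png'); b=save('side','b.png')
for cam in('scene','side'):
    print(cam,T(cam)[:3,3],T(cam)[:3,2])
    for n in ['case']+[f'lid{i}_top' for i in range(3)]+[f'tab{i}_mid' for i in range(3)]+['thermo_stand','face_brush','comb','cream_jar','rinse_cup','lotion_bottle']:
        r=mark_of(cam,n)
        print(n,[(round(d['conf'],2),w(cam,d['at'])) for d in r[:2]])
print(ctrl.get_obs()['t'])
E
```

```text
{'t': 0.0, 'q': array([ 1.145 ,  0.0534,  1.6143, -0.    ,  1.476 , -0.119 ]), 'dq': array([ 0.0003,  0.0006,  0.0012, -0.0007,  0.0013,  0.0011]), 'effort': array([  0.0017, -39.3677, -37.0182,   0.    ,   0.007 ,  -0.    ]), 'tool_pos': array([0.1885, 0.5952, 0.23  ]), 'tool_rot': array([ 0.2392,  1.5579, -0.2424]), 'contact_force': array([ 1.627 , -0.1072, -0.1172]), 'wrist_torque': array([ 0.0239, -0.0004, -0.035 ]), 'opening': 0.08553928052341174}
scene [ 1.264  -0.4435  0.7279] [-0.6547  0.4535 -0.6047]
case [(0.56, array([0.5197, 0.0056, 0.0162]))]
lid0_top [(0.58, array([ 0.5588, -0.3438,  0.0213])), (0.45, array([0.578 , 0.0959, 0.1283]))]
lid1_top [(0.69, array([ 0.5633, -0.0031,  0.1279]))]
lid2_top [(0.61, array([ 0.5442, -0.1048,  0.1316]))]
tab0_mid [(0.53, array([0.4896, 0.113 , 0.056 ]))]
tab1_mid [(0.45, array([0.4729, 0.0151, 0.057 ]))]
tab2_mid [(0.46, array([ 0.4553, -0.086 ,  0.0563]))]
thermo_stand [(0.95, array([0.6606, 0.3372, 0.0196]))]
face_brush [(0.7, array([0.483 , 0.3289, 0.0136]))]
comb [(0.79, array([0.759 , 0.0148, 0.0166]))]
cream_jar [(0.78, array([
[... 401 characters left out ...]
, array([ 0.5669, -0.0034,  0.1402]))]
lid2_top [(0.55, array([0.5207, 0.0019, 0.0175]))]
tab0_mid [(0.66, array([0.6595, 0.3396, 0.0217]))]
tab1_mid [(0.65, array([ 0.4494, -0.2871,  0.0229])), (0.46, array([0.4682, 0.0091, 0.0638]))]
tab2_mid [(0.61, array([ 0.4542, -0.0866,  0.0596]))]
thermo_stand [(0.7, array([0.6605, 0.3394, 0.021 ]))]
face_brush [(0.88, array([0.4856, 0.327 , 0.0154]))]
comb [(0.92, array([0.7567, 0.0186, 0.0205]))]
cream_jar [(0.56, array([ 0.454 , -0.2889,  0.0248]))]
rinse_cup [(0.67, array([ 0.5555, -0.3455,  0.0239])), (0.56, array([ 0.4515, -0.0856,  0.0631]))]
lotion_bottle [(0.93, array([ 0.7142, -0.3426,  0.0148])), (0.3, array([0.756 , 0.0174, 0.0237]))]
1.4
```

View pictures.

View pics/a.png

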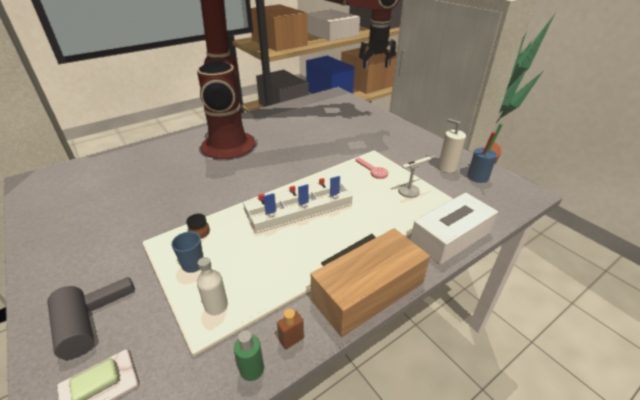

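View pics/b.png

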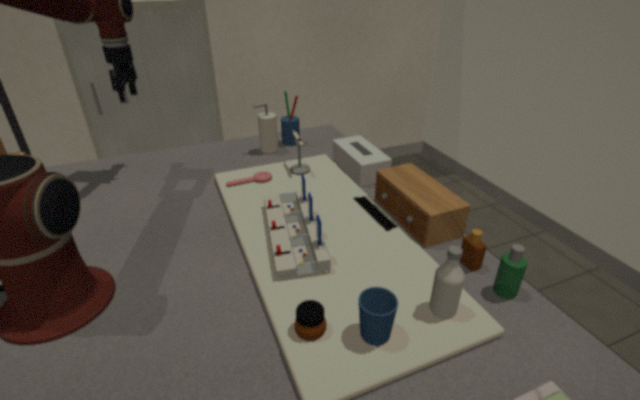

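```bash
cat >> h.py <<'E'
np.set_printoptions(precision=4,suppress=True)
def fit():
    X=np.array([[.045,.1,.113],[.045,0,.113],[.045,-.1,.113],[0,0,0]])
E
python3 - <<'E'
from h import *
from scipy.optimize import least_squares
P=[((0,0),(.5197,.0056)),((0,0),(.5233,.001)),((.045,.1),(.578,.0959)),((.045,0),(.5633,-.0031)),((.045,-.1),(.5442,-.1048)),((.045,-.1),(.5462,-.1019)),((.045,.1),(.58,.0928)),((.045,0),(.5669,-.0034)),((-.049,.1),(.4896,.113)),((-.049,0),(.4729,.0151)),((-.049,-.1),(.4553,-.086)),((-.049,0),(.4682,.0091)),((-.049,-.1),(.4542,-.0866))]
A=np.array([a for a,_ in P]);B=np.array([b for _,b in P])
f=lambda v:(A@np.array([[np.cos(v[2]),np.sin(v[2])],[-np.sin(v[2]),np.cos(v[2])]])+v[:2]-B).ravel()
s=least_squares(f,[.52,0,-.17]);print(s.x,np.degrees(s.x[2]),s.fun.reshape(-1,2))
o=ctrl.get_obs();M=R.from_rotvec(o['tool_rot']).as_matrix();print(M)
E
```

```text
[ 0.5196  0.0038 -0.1726] -9.889910546372189 [[-0.0001 -0.0018]
 [-0.0037  0.0028]
 [ 0.0031 -0.0013]
 [ 0.0006 -0.0008]
 [ 0.0025  0.0024]
 [ 0.0005 -0.0005]
 [ 0.0011  0.0018]
 [-0.003  -0.0005]
 [-0.0011 -0.0023]
 [-0.0016 -0.0029]
 [-0.0012 -0.0003]
 [ 0.0031  0.0031]
 [-0.0001  0.0003]]
[[-0.      0.302   0.9533]
 [ 0.      0.9533 -0.302 ]
 [-1.      0.     -0.    ]]
```

arm_command([
  [[0,0,0,-4,0,0,0],[0,0,0,-3.7,0,0,0],[0,-0.033,0.0235,0,0,0,0],[0,-0.033,0.0235,0,0,0,0],[0,-0.033,0.0235,0,0,0,0],[0,-0.033,0.0235,0,0,0,0],[0,-0.033,0.0235,0,0,0,0],[0,-0.033,0.0235,0,0,0,0],[0,-0.033,0.0235,0,0,0,0],[0,-0.033,0.0235,0,0,0,0],[0,-0.033,0.0235,0,0,0,0],[0,-0.033,0.0235,0,0,0,0],[0,-0.033,0.0235,0,0,0,0],[0,-0.033,0.0235,0,0,0,0],[0,-0.033,0.0235,0,0,0,0],[0,-0.033,0.0235,0,0,0,0],[0,-0.033,0.0235,0,0,0,0],[0,-0.033,0.0235,0,0,0,0],[0,-0.033,0.0235,0,0,0,0],[0,-0.033,0.0235,0,0,0,0]],
], squeeze=20)

```text
t: 3.07
tool_pos: [0.5165, -0.0734, 0.2334]
tool_rot: [0.122, 1.554, -0.115]
contact_force: [0.2, 0.8, 0.6]
opening: -0.0002
```

```bash
cat >> h.py <<'E'
C=np.array([.5196,.0038]);YAW=-.1726
cx=np.array([np.cos(YAW),np.sin(YAW)]);cy=np.array([-np.sin(YAW),np.cos(YAW)])
def st():
    o=ctrl.get_obs();p=o['tool_pos'];M=R.from_rotvec(o['tool_rot']).as_matrix();d=p[:2]-C
    D=np.c_[[0,0,-1],np.r_[cy,0],np.r_[cx,0]]
    f=o['contact_force']
    print('t %.2f case x %.1f y %.1f z %.1f mm'%(o['t'],d@cx*1e3,d@cy*1e3,p[2]*1e3),'F case x %.2f y %.2f z %.2f'%(f[:2]@cx,f[:2]@cy,f[2]),'open',round(o['opening'],4),'roterr deg',np.degrees(R.from_matrix(M.T@D).as_rotvec()))
if __name__=='__main__': st()
E
python3 h.py
```

```text
t 3.07 case x 10.2 y -76.6 z 233.4 mm F case x 0.01 y 0.86 z 0.62 open -0.0002 roterr deg [ 1.2164  0.7261 -0.3105]
```

arm_command([
  [[0,-0.022,0.012,1.2,0.7,-0.3,0],[0,-0.022,0.012,0,0,0,0],[0,-0.022,0.011,0,0,0,0],[0,0,0,0,0,0,0],[0.03,0,0,0,0,0,0],[0.03,0,0,0,0,0,0],[0,0,0,0,0,0,0]],
])

```text
t: 3.65
tool_pos: [0.5447, -0.1582, 0.175]
tool_rot: [0.143, 1.559, -0.149]
contact_force: [-0.4, 0.7, -0.8]
opening: 0.0
```

Run:
```python
from h import *
st(); M=T('wrist'); save('wrist','c.png'); print(M[:3,3])
for n in ['lid0_top','lid1_top','lid2_top','tab0_mid','tab1_mid','tab2_mid','case']:
    for d in mark_of('wrist',n)[:2]:
        p=w('wrist',d['at'],M); e=p[:2]-C; print(n,round(d['conf'],2),e@cx*1e3,e@cy*1e3,p[2]*1e3)
```

```text
t 3.65 case x 52.6 y -155.2 z 175.0 mm F case x -0.53 y 0.66 z -0.82 open 0.0 roterr deg [-0.7534  0.426   0.1683]
[ 0.4678 -0.1425  0.316 ]
lid0_top 0.73 236.73318726788227 56.12086469768508 18.41927388923975
lid1_top 0.91 42.115416745890094 0.8054765463759177 130.16148270363146
lid2_top 0.88 41.41888108344342 -95.39171198084665 130.83658086607156
tab0_mid 0.78 -49.0190553473869 95.52057517803361 54.80620360869984
tab1_mid 0.71 -47.75519438926926 -1.7868098706229374 60.11426073641002
tab2_mid 0.67 -50.092675004879545 -95.88070755561478 55.20156261644365
case 0.59 -0.8610416860968285 -0.8030926492126587 19.01546826412637
```

arm_command([
  [[0.025,0.002,-0.008,-0.7,0.4,0.2,0],[0.025,0.002,0,0,0,0,0],[0.006,0.004,0,0,0,0,0],[0,0,0,0,0,0,0],[0,0.003,0,0,0,0,0],[0,0.003,0,0,0,0,0],[0,0,0,0,0,0,0],[0,0,0,0,0,0,0]],
])

```text
t: 4.72
tool_pos: [0.5492, -0.1449, 0.1355]
tool_rot: [0.127, 1.54, -0.14]
contact_force: [-0.5, 0.3, -0.5]
opening: -0.0002
```

```bash
python3 h.py
```

```text
t 4.72 case x 54.7 y -141.4 z 135.5 mm F case x -0.56 y 0.17 z -0.49 open -0.0002 roterr deg [0.0976 1.5622 0.3435]
```

arm_command([
  [[0.01,0,-0.005,0,1.5,0.3,0],[0.01,0,-0.005,0,0,0,0],[0,0,0,0,0,0,0],[0,0,0,0,0,0,0]],
])

```text
t: 5.05
tool_pos: [0.5402, -0.1439, 0.1159]
tool_rot: [0.133, 1.564, -0.135]
contact_force: [1.1, -0.3, 0.9]
opening: -0.0003
```

```bash
python3 h.py
```

```text
t 5.05 case x 45.6 y -141.9 z 115.9 mm F case x 1.14 y -0.07 z 0.93 open -0.0003 roterr deg [0.1057 0.138  0.0776]
```

arm_command([
  [[0,0.003,0,0,0,0,0],[0,0.003,0,0,0,0,0],[0,0,0,0,0,0,0]],
])

```text
t: 5.3
tool_pos: [0.5404, -0.1375, 0.1148]
tool_rot: [0.134, 1.566, -0.135]
contact_force: [0.0, 0.2, 0.2]
opening: 0.0001
```

```bash
python3 h.py
```

```text
t 5.30 case x 44.8 y -135.6 z 114.8 mm F case x -0.01 y 0.19 z 0.21 open 0.0001 roterr deg [0.0508 0.0302 0.0436]
```

arm_command([
  [[0,0.0015,0,0,0,0,0],[0,0.0015,0,0,0,0,0],[0,0,0,0,0,0,0]],
])

```text
t: 5.55
tool_pos: [0.5414, -0.134, 0.1153]
tool_rot: [0.134, 1.565, -0.135]
contact_force: [-0.0, -0.3, -0.1]
opening: 0.0001
```

```bash
python3 h.py
```

```text
t 5.55 case x 45.1 y -132.1 z 115.3 mm F case x 0.02 y -0.31 z -0.06 open 0.0001 roterr deg [0.0764 0.0824 0.0527]
```

arm_command([
  [[0,0.001,0,0,0,0,0],[0,0.001,0,0,0,0,0]],
])

```text
t: 5.72
tool_pos: [0.5419, -0.1321, 0.1156]
tool_rot: [0.133, 1.565, -0.136]
contact_force: [-0.6, -0.7, 0.6]
opening: -0.0002
```

arm_command([
  [[0,0.001,0,0,0,0,0]],
])

```text
t: 5.8
tool_pos: [0.5421, -0.1312, 0.1158]
tool_rot: [0.133, 1.565, -0.136]
contact_force: [-1.2, -0.7, 0.2]
opening: 0.0
```

arm_command([
  [[0,0.001,0,0,0,0,0]],
])

```text
t: 5.88
tool_pos: [0.5424, -0.1303, 0.116]
tool_rot: [0.132, 1.565, -0.136]
contact_force: [-0.4, -0.3, 0.6]
opening: 0.0005
```

arm_command([
  [[0,0.001,0,0,0,0,0]],
])

```text
t: 5.97
tool_pos: [0.5426, -0.1295, 0.1162]
tool_rot: [0.132, 1.565, -0.137]
contact_force: [-0.2, -0.4, 0.3]
opening: 0.0001
```

arm_command([
  [[0,0.001,0,0,0,0,0]],
])

```text
t: 6.05
tool_pos: [0.5428, -0.1285, 0.1162]
tool_rot: [0.132, 1.565, -0.137]
contact_force: [-0.3, -0.1, 0.1]
opening: 0.0002
```

arm_command([
  [[0,0.001,0,0,0,0,0]],
])

```text
t: 6.13
tool_pos: [0.543, -0.1275, 0.1164]
tool_rot: [0.132, 1.564, -0.137]
contact_force: [0.9, -0.6, 1.2]
opening: -0.0
```

arm_command([
  [[0,0.001,0,0,0,0,0]],
])

```text
t: 6.22
tool_pos: [0.5433, -0.1265, 0.1165]
tool_rot: [0.132, 1.564, -0.137]
contact_force: [0.5, -1.1, 0.9]
opening: -0.0001
```

arm_command([
  [[0,0.001,0,0,0,0,0]],
])

```text
t: 6.3
tool_pos: [0.5435, -0.1254, 0.1166]
tool_rot: [0.132, 1.564, -0.137]
contact_force: [-0.4, -0.4, 1.0]
opening: -0.0001
```

arm_command([
  [[0,0.001,0,0,0,0,0]],
])

```text
t: 6.38
tool_pos: [0.5437, -0.1243, 0.1166]
tool_rot: [0.132, 1.564, -0.137]
contact_force: [-1.2, -0.6, 1.6]
opening: 0.0001
```

Run:
```python
from h import *
st(); im=save('wrist','d0.png'); cv2.imwrite('pics/d.png',cv2.resize(im[:,:,::-1],(800,500)))
```

```text
t 6.38 case x 45.8 y -122.1 z 116.6 mm F case x -1.12 y -0.79 z 1.60 open 0.0001 roterr deg [0.0724 0.169  0.184 ]
```

View pics/d.png

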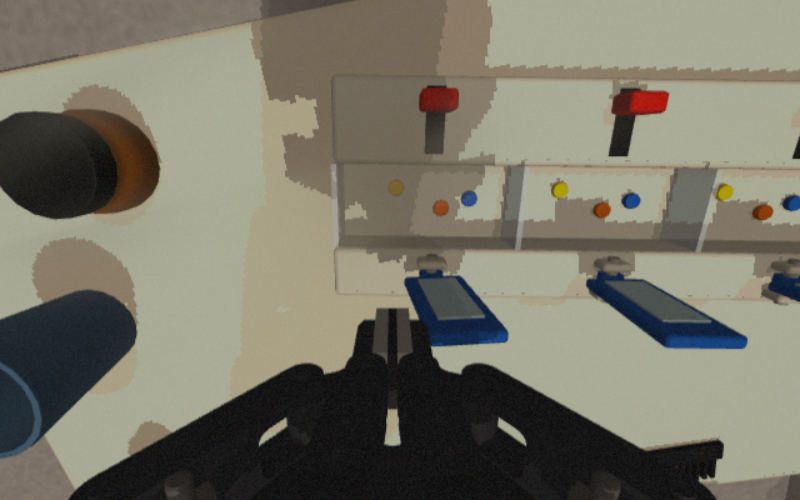

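```bash
cat >> h.py <<'E'
def lids(cam='wrist'):
    M=T(cam); get_image(cam)
    for n in ['lid0_top','lid1_top','lid2_top']:
        for d in mark_of(cam,n)[:1]:
            p=w(cam,d['at'],M); e=p[:2]-C; print(n,round(d['conf'],2),e@cx*1e3,e@cy*1e3,p[2]*1e3)
E
python3 -c "
from h import *
lids();lids('scene');lids('side')"
```

```text
lid1_top 0.94 37.96511979819165 -1.7479747006988462 131.93436907131306
lid2_top 0.94 40.903740809838375 -88.65307388389459 128.7961781101368
lid0_top 0.67 40.27356720343258 99.2330870533898 130.33503466429474
lid1_top 0.74 41.247109400818836 -0.23659293800665573 132.89139496735925
lid2_top 0.7 43.99995430200839 -95.94126624078315 129.28343807199172
lid0_top 0.65 44.0992561000254 98.72337849913252 132.7569621411574
lid1_top 0.51 46.092038496270995 1.5035963983684317 139.00458461703914
```

arm_command([
  [[0,0.0007,0,0,0,0,0]],
])

```text
t: 7.12
tool_pos: [0.5437, -0.1239, 0.1165]
tool_rot: [0.132, 1.564, -0.137]
contact_force: [-0.3, -0.9, 0.9]
opening: -0.0
```

arm_command([
  [[0,0.0007,0,0,0,0,0]],
])

```text
t: 7.2
tool_pos: [0.5439, -0.1233, 0.1166]
tool_rot: [0.132, 1.564, -0.138]
contact_force: [-0.5, -0.7, -0.3]
opening: 0.0003
```

arm_command([
  [[0,0.0007,0,0,0,0,0]],
])

```text
t: 7.28
tool_pos: [0.544, -0.1227, 0.1166]
tool_rot: [0.131, 1.564, -0.138]
contact_force: [-0.4, -0.9, 0.3]
opening: -0.0001
```

arm_command([
  [[0,0.0007,0,0,0,0,0]],
])

```text
t: 7.37
tool_pos: [0.5441, -0.1221, 0.1167]
tool_rot: [0.131, 1.564, -0.138]
contact_force: [-0.1, -1.7, 0.5]
opening: -0.0003
```

arm_command([
  [[0,0.0006,0,0,0,0,0]],
])

```text
t: 7.45
tool_pos: [0.5442, -0.1215, 0.1167]
tool_rot: [0.131, 1.564, -0.138]
contact_force: [-0.8, -0.0, 0.4]
opening: -0.0
```

arm_command([
  [[0,0.0006,0,0,0,0,0]],
])

```text
t: 7.53
tool_pos: [0.5443, -0.121, 0.1168]
tool_rot: [0.131, 1.564, -0.139]
contact_force: [-0.7, -1.4, 0.9]
opening: 0.0004
```

arm_command([
  [[0,0.0006,0,0,0,0,0]],
])

```text
t: 7.62
tool_pos: [0.5444, -0.1207, 0.1168]
tool_rot: [0.13, 1.564, -0.139]
contact_force: [-0.9, -2.7, -0.2]
opening: 0.0001
```

arm_command([
  [[0,0.0006,0,0,0,0,0]],
])

```text
t: 7.7
tool_pos: [0.5444, -0.1205, 0.1168]
tool_rot: [0.129, 1.564, -0.14]
contact_force: [-0.8, -2.7, 0.4]
opening: 0.0
```

arm_command([
  [[0,0.0006,0,0,0,0,0]],
])

```text
t: 7.78
tool_pos: [0.5444, -0.1204, 0.1169]
tool_rot: [0.128, 1.564, -0.141]
contact_force: [-0.7, -3.8, -0.4]
opening: -0.0
```

arm_command([
  [[0,0.0008,0,0,0,0,0]],
])

```text
t: 7.87
tool_pos: [0.5445, -0.1202, 0.1169]
tool_rot: [0.127, 1.565, -0.142]
contact_force: [-0.9, -4.4, -0.6]
opening: -0.0004
```

arm_command([
  [[0,0.0008,0,0,0,0,0]],
])

```text
t: 7.95
tool_pos: [0.5445, -0.12, 0.1169]
tool_rot: [0.126, 1.565, -0.143]
contact_force: [-0.9, -4.5, 0.6]
opening: 0.0001
```

arm_command([
  [[0,0.0008,0,0,0,0,0],[0,0.0008,0,0,0,0,0],[0,0.0008,0,0,0,0,0]],
])

```text
t: 8.2
tool_pos: [0.5445, -0.1199, 0.117]
tool_rot: [0.122, 1.565, -0.148]
contact_force: [-1.2, -5.9, 0.0]
opening: -0.0006
```

arm_command([
  [[0,0.0008,0,0,0,0,0],[0,0.0008,0,0,0,0,0],[0,0.0008,0,0,0,0,0]],
])

```text
t: 8.45
tool_pos: [0.5445, -0.12, 0.1171]
tool_rot: [0.117, 1.566, -0.152]
contact_force: [-1.7, -5.4, -0.6]
opening: -0.0003
```

```bash
python3 -c "
from h import *
st();lids();lids('scene');st()"
```

```text
t 8.45 case x 45.8 y -117.7 z 117.1 mm F case x -0.76 y -5.62 z -0.58 open -0.0003 roterr deg [0.0436 0.152  1.2642]
lid1_top 0.88 43.34418392092077 -2.307460143909733 132.46271404348252
lid2_top 0.63 43.47521846226772 -82.8035762377431 133.52954287561286
lid0_top 0.51 42.04642005494807 99.28099214200525 129.39978182716595
lid1_top 0.6 44.51448364644707 -0.5757964410185269 128.96339210043695
lid2_top 0.69 42.887415235493904 -89.01518924515389 129.64636268688255
t 8.85 case x 45.8 y -117.6 z 117.1 mm F case x -0.57 y -5.65 z 0.48 open 0.0001 roterr deg [0.045  0.1485 1.2585]
```

arm_command([
  [[0,-0.006,0,0,0,0.6,0],[0,-0.008,0,0,0,0.6,0],[-0.02,0,0,0,0,0,0],[-0.03,0,0,0,0,0,0],[0,0.0,0,0,0,0,0],[0,0.0,0,0,0,0,0]],
])

```text
t: 9.35
tool_pos: [0.5407, -0.1329, 0.1666]
tool_rot: [0.145, 1.567, -0.126]
contact_force: [-0.6, -0.2, -0.6]
opening: -0.0002
```

```bash
python3 -c "
from h import *
st();lids();lids('scene')"
```

```text
t 9.35 case x 44.3 y -131.0 z 166.6 mm F case x -0.54 y -0.30 z -0.60 open -0.0002 roterr deg [ 0.0005 -0.0794 -0.7195]
lid1_top 0.63 45.74251823892853 0.9019466337240332 134.9104963704016
lid2_top 0.93 42.023172475093574 -80.74858743764166 130.20977802638427
lid1_top 0.72 237.68029211823202 53.64152699619995 17.97932893483789
lid2_top 0.69 42.39487224557644 -91.68001352734035 125.7855191329228
```

arm_command([
  [[0,0.03,0,0,0,-0.7,0],[0,0.03,0,0,0,0,0],[0,0.027,0,0,0,0,0],[0,0,0,0,0,0,0],[0,0.0,0,0,0,0,0]],
])

```text
t: 10.17
tool_pos: [0.5548, -0.0444, 0.1632]
tool_rot: [0.137, 1.573, -0.138]
contact_force: [-0.1, -0.1, -0.0]
opening: -0.0002
```

```bash
python3 h.py
```

```text
t 10.17 case x 42.9 y -41.4 z 163.2 mm F case x -0.13 y -0.08 z -0.02 open -0.0002 roterr deg [-0.128  -0.3842  0.0505]
```

arm_command([
  [[0.02,0,0.001,0,0,0,0],[0.02,0,0.001,0,0,0,0],[0.004,0,0,0,0,0,0],[0,0,0,0,0,0,0]],
])

```text
t: 10.5
tool_pos: [0.5571, -0.0463, 0.1188]
tool_rot: [0.136, 1.571, -0.138]
contact_force: [-0.6, -0.4, 0.6]
opening: 0.0001
```

```bash
python3 h.py
```

```text
t 10.50 case x 45.6 y -42.9 z 118.8 mm F case x -0.57 y -0.51 z 0.65 open 0.0001 roterr deg [-0.112  -0.2661  0.0965]
```

arm_command([
  [[0,0.003,0,0,0,0,0],[0,0.003,0,0,0,0,0],[0,0.001,0,0,0,0,0]],
])

```text
t: 10.75
tool_pos: [0.5586, -0.0406, 0.12]
tool_rot: [0.138, 1.571, -0.14]
contact_force: [-0.3, 0.7, -0.7]
opening: -0.0001
```

arm_command([
  [[0,0.001,0,0,0,0,0]],
])

```text
t: 10.83
tool_pos: [0.5593, -0.0396, 0.1209]
tool_rot: [0.138, 1.569, -0.14]
contact_force: [-0.1, -0.2, 0.3]
opening: 0.0001
```

arm_command([
  [[0,0.001,0,0,0,0,0]],
])

```text
t: 10.92
tool_pos: [0.56, -0.0387, 0.1218]
tool_rot: [0.138, 1.568, -0.141]
contact_force: [-0.0, -1.3, -0.1]
opening: 0.0002
```

arm_command([
  [[0,0.001,0,0,0,0,0]],
])

```text
t: 11.0
tool_pos: [0.5606, -0.0376, 0.1226]
tool_rot: [0.137, 1.567, -0.141]
contact_force: [-0.5, -0.8, 0.5]
opening: 0.0003
```

arm_command([
  [[0,0.001,0,0,0,0,0]],
])

```text
t: 11.08
tool_pos: [0.5611, -0.0366, 0.1232]
tool_rot: [0.137, 1.566, -0.141]
contact_force: [-0.1, 0.7, 0.0]
opening: 0.0003
```

arm_command([
  [[0.002,0.001,-0.001,0,0,0,0]],
])

```text
t: 11.17
tool_pos: [0.5609, -0.0354, 0.1219]
tool_rot: [0.137, 1.564, -0.141]
contact_force: [-0.1, 0.3, -0.2]
opening: -0.0001
```

arm_command([
  [[0.003,0.001,-0.001,0,0,0,0]],
])

```text
t: 11.25
tool_pos: [0.5604, -0.0341, 0.1192]
tool_rot: [0.137, 1.563, -0.141]
contact_force: [0.1, 0.1, -0.4]
opening: 0.0002
```

arm_command([
  [[0.003,0.001,-0.001,0,0,0,0]],
])

```text
t: 11.33
tool_pos: [0.5596, -0.033, 0.1162]
tool_rot: [0.136, 1.563, -0.141]
contact_force: [0.5, -1.8, 0.9]
opening: -0.0002
```

```bash
python3 h.py
```

```text
t 11.33 case x 45.8 y -29.4 z 116.2 mm F case x 0.83 y -1.72 z 0.87 open -0.0002 roterr deg [-0.2365  0.2174  0.1433]
```

Contact perhaps begins, as expected near −30.

arm_command([
  [[0,0.0007,0,0,0,0,0]],
])

```text
t: 11.42
tool_pos: [0.5593, -0.0325, 0.1155]
tool_rot: [0.136, 1.564, -0.142]
contact_force: [0.4, -2.2, -0.3]
opening: 0.0002
```

arm_command([
  [[0,0.0007,0,0,0,0,0]],
])

```text
t: 11.5
tool_pos: [0.5593, -0.0323, 0.1154]
tool_rot: [0.134, 1.564, -0.142]
contact_force: [-0.1, -2.9, 3.2]
opening: 0.0006
```

arm_command([
  [[0,0.0007,0,0,0,0,0]],
])

```text
t: 11.58
tool_pos: [0.5594, -0.0322, 0.1156]
tool_rot: [0.133, 1.564, -0.144]
contact_force: [-1.0, -4.2, 1.0]
opening: 0.0001
```

arm_command([
  [[0,0.0008,0,0,0,0,0]],
])

```text
t: 11.67
tool_pos: [0.5595, -0.032, 0.1157]
tool_rot: [0.132, 1.564, -0.145]
contact_force: [-0.8, -4.8, 0.6]
opening: -0.0002
```

Lid1 is firm: no free play.

arm_command([
  [[0,0.0008,0,0,0,0,0],[0,0.0008,0,0,0,0,0],[0,0.0008,0,0,0,0,0]],
])

```text
t: 11.92
tool_pos: [0.5595, -0.0316, 0.1158]
tool_rot: [0.129, 1.565, -0.149]
contact_force: [-2.2, -5.5, 0.6]
opening: -0.0001
```

arm_command([
  [[0,0.0008,0,0,0,0,0],[0,0.0008,0,0,0,0,0],[0,0.0008,0,0,0,0,0]],
])

```text
t: 12.17
tool_pos: [0.5595, -0.0316, 0.1159]
tool_rot: [0.125, 1.566, -0.153]
contact_force: [-1.1, -6.3, 0.9]
opening: 0.0001
```

arm_command([
  [[0,-0.005,0,0,0,0.6,0],[0,-0.006,0,0,0,0.6,0],[-0.02,0,0,0,0,0,0],[-0.03,0,0,0,0,0,0],[0,0,0,0,0,0,0],[0,0,0,0,0,0,0]],
])

```text
t: 12.67
tool_pos: [0.5555, -0.0412, 0.1644]
tool_rot: [0.152, 1.569, -0.127]
contact_force: [-0.8, 0.1, -1.0]
opening: -0.0
```

```bash
python3 -c "
from h import *
st();lids()"
```

```text
t 12.67 case x 43.1 y -38.2 z 164.4 mm F case x -0.83 y -0.09 z -1.05 open -0.0 roterr deg [-0.299  -0.2368 -0.8959]
lid0_top 0.74 43.103424141277294 101.8173667154487 128.79703274121283
lid1_top 0.75 247.23769803013428 -306.7306337196617 21.446068309856237
lid2_top 0.8 42.24427718856834 -85.93583956311234 130.93605088835378
```

arm_command([
  [[0,0.031,0,0,0,-0.9,0],[0,0.031,0,0,0,0,0],[0,0.031,0,0,0,0,0],[0,0,0,0,0,0,0],[0,0.0,0,0,0,0,0]],
])

```text
t: 13.28
tool_pos: [0.5697, 0.053, 0.1581]
tool_rot: [0.142, 1.58, -0.142]
contact_force: [-0.8, -0.1, -0.1]
opening: -0.0
```

```bash
python3 h.py
```

```text
t 13.28 case x 40.9 y 57.1 z 158.1 mm F case x -0.81 y -0.22 z -0.07 open -0.0 roterr deg [-0.4815 -0.7988  0.0722]
```

arm_command([
  [[0.018,0,0.002,0,-0.7,0,0],[0.018,0,0.001,0,0,0,0],[0.003,0,0,0,0,0,0],[0,0,0,0,0,0,0]],
])

```text
t: 13.62
tool_pos: [0.5715, 0.0516, 0.1163]
tool_rot: [0.141, 1.57, -0.143]
contact_force: [-0.4, -0.1, 0.7]
opening: -0.0001
```

```bash
python3 h.py
```

```text
t 13.62 case x 42.9 y 56.0 z 116.3 mm F case x -0.41 y -0.21 z 0.75 open -0.0001 roterr deg [-0.4531 -0.2036  0.0849]
```

arm_command([
  [[0.001,0.003,0,0,0,0,0],[0.001,0.003,0,0,0,0,0],[0.001,0.002,0,0,0,0,0]],
])

```text
t: 13.87
tool_pos: [0.5729, 0.0583, 0.1138]
tool_rot: [0.143, 1.57, -0.145]
contact_force: [0.7, -0.1, -0.3]
opening: 0.0001
```

arm_command([
  [[0.001,0.001,0,0,0,0,0],[0.001,0.001,0,0,0,0,0]],
])

```text
t: 14.03
tool_pos: [0.5743, 0.0605, 0.1132]
tool_rot: [0.143, 1.567, -0.145]
contact_force: [-0.4, -0.2, -0.4]
opening: 0.0002
```

arm_command([
  [[0.001,0.001,0,0,0,0,0]],
])

```text
t: 14.12
tool_pos: [0.5749, 0.0616, 0.1127]
tool_rot: [0.143, 1.566, -0.144]
contact_force: [-0.2, 0.1, 0.1]
opening: -0.0001
```

arm_command([
  [[0.001,0.001,0,0,0,0,0]],
])

```text
t: 14.2
tool_pos: [0.5754, 0.0628, 0.1121]
tool_rot: [0.143, 1.566, -0.144]
contact_force: [-0.8, -0.4, 0.1]
opening: 0.0002
```

```bash
python3 h.py
```

```text
t 14.20 case x 44.9 y 67.7 z 112.1 mm F case x -0.68 y -0.51 z 0.09 open 0.0002 roterr deg [-0.5922  0.0255  0.0432]
```

arm_command([
  [[-0.001,0.001,0,0,0,0,0]],
])

```text
t: 14.28
tool_pos: [0.5754, 0.0639, 0.1129]
tool_rot: [0.143, 1.566, -0.144]
contact_force: [0.1, 0.0, -0.6]
opening: -0.0
```

arm_command([
  [[-0.001,0.001,0,0,0,0,0]],
])

```text
t: 14.37
tool_pos: [0.5757, 0.065, 0.114]
tool_rot: [0.143, 1.566, -0.144]
contact_force: [0.5, -0.4, 0.7]
opening: -0.0002
```

arm_command([
  [[0,0.0007,0,0,0,0,0]],
])

```text
t: 14.45
tool_pos: [0.5759, 0.0657, 0.1143]
tool_rot: [0.142, 1.566, -0.144]
contact_force: [-0.5, -0.8, 1.3]
opening: -0.0001
```

arm_command([
  [[0,0.0007,0,0,0,0,0]],
])

```text
t: 14.53
tool_pos: [0.576, 0.0661, 0.1144]
tool_rot: [0.142, 1.566, -0.145]
contact_force: [-0.8, -1.3, 0.3]
opening: 0.0001
```

arm_command([
  [[0,0.0007,0,0,0,0,0]],
])

```text
t: 14.62
tool_pos: [0.576, 0.0663, 0.1144]
tool_rot: [0.14, 1.566, -0.146]
contact_force: [-0.5, -3.0, 0.2]
opening: -0.0001
```

arm_command([
  [[0,0.0008,0,0,0,0,0],[0,0.0008,0,0,0,0,0],[0,0.0008,0,0,0,0,0]],
])

```text
t: 14.87
tool_pos: [0.5761, 0.0668, 0.1146]
tool_rot: [0.137, 1.567, -0.15]
contact_force: [-1.9, -6.1, 0.4]
opening: -0.0001
```

arm_command([
  [[0,0.0008,0,0,0,0,0],[0,0.0008,0,0,0,0,0],[0,0.0008,0,0,0,0,0]],
])

```text
t: 15.12
tool_pos: [0.5762, 0.067, 0.1147]
tool_rot: [0.134, 1.568, -0.154]
contact_force: [-2.4, -7.6, 1.9]
opening: -0.0001
```

arm_command([
  [[0,0.0008,0,0,0,0,0],[0,0.0008,0,0,0,0,0],[0,0.0008,0,0,0,0,0]],
])

```text
t: 15.37
tool_pos: [0.5761, 0.0669, 0.1148]
tool_rot: [0.13, 1.57, -0.159]
contact_force: [-1.3, -5.4, 0.6]
opening: 0.0002
```

arm_command([
  [[0,-0.006,0,0,0,0.6,0],[0,-0.006,0,0,0,0.6,0],[-0.02,0,0,0,0,0,0],[-0.03,0,0,0,0,0,0],[0,0,0,0,0,0,0],[0,0,0,0,0,0,0]],
])

```text
t: 15.87
tool_pos: [0.5729, 0.0555, 0.1644]
tool_rot: [0.156, 1.57, -0.134]
contact_force: [-0.1, -0.2, -1.4]
opening: 0.0001
```

```bash
python3 -c "
from h import *
st();lids()"
```

```text
t 15.87 case x 43.6 y 60.1 z 164.4 mm F case x -0.05 y -0.22 z -1.39 open 0.0001 roterr deg [-0.6752 -0.2828 -0.8028]
lid0_top 0.9 41.5045850008835 103.78930425676079 130.79816368528412
lid1_top 0.93 41.90434311774204 0.8268102097040436 133.8403689804238
lid2_top 0.8 43.65146563434016 -85.99007084587306 132.6501056928476
```

arm_command([
  [[0,-0.034,0,-0.6,0,-0.8,0],[0,-0.034,0,0,0,0,0],[0,-0.032,0,0,0,0,0],[0,0,0,0,0,0,0],[0,0.0,0,0,0,0,0]],
])

```text
t: 16.48
tool_pos: [0.5519, -0.0442, 0.1573]
tool_rot: [0.134, 1.581, -0.131]
contact_force: [0.9, 0.1, -0.0]
opening: -0.0001
```

```bash
python3 h.py
```

```text
t 16.48 case x 40.1 y -41.8 z 157.3 mm F case x 0.88 y 0.22 z -0.02 open -0.0001 roterr deg [ 0.212  -0.8316 -0.0314]
```

arm_command([
  [[0.018,0.001,0.002,0,-0.7,0,0],[0.018,0,0.002,0,0,0,0],[0.003,0,0,0,0,0,0],[0,0,0,0,0,0,0]],
])

```text
t: 16.82
tool_pos: [0.5556, -0.0419, 0.1157]
tool_rot: [0.135, 1.57, -0.13]
contact_force: [1.1, 0.9, 1.3]
opening: -0.0
```

```bash
python3 h.py
```

```text
t 16.82 case x 43.4 y -38.8 z 115.7 mm F case x 0.90 y 1.08 z 1.32 open -0.0 roterr deg [ 0.2313 -0.1901 -0.1373]
```

arm_command([
  [[0,-0.003,0,0,0,0,0],[0,-0.003,0,0,0,0,0],[0,-0.003,0,0,0,0,0],[0,-0.003,0,0,0,0,0],[0,-0.003,0,0,0,0,0],[0,-0.003,0,0,0,0,0],[0,-0.003,0,0,0,0,0]],
])

```text
t: 17.4
tool_pos: [0.5536, -0.0627, 0.119]
tool_rot: [0.132, 1.566, -0.128]
contact_force: [0.2, -0.2, -0.0]
opening: 0.0001
```

```bash
python3 h.py
```

```text
t 17.40 case x 44.9 y -59.7 z 119.0 mm F case x 0.24 y -0.16 z -0.04 open 0.0001 roterr deg [ 0.4242  0.0224 -0.1455]
```

arm_command([
  [[0.001,-0.002,0,0,0,0,0],[0.001,-0.002,0,0,0,0,0],[0.001,-0.002,0,0,0,0,0],[0,-0.002,0,0,0,0,0],[0,-0.002,0,0,0,0,0]],
])

```text
t: 17.82
tool_pos: [0.553, -0.0735, 0.1178]
tool_rot: [0.134, 1.563, -0.127]
contact_force: [0.6, -0.2, 0.1]
opening: -0.0002
```

```bash
python3 -c "
from h import *
st();lids()"
```

```text
t 17.82 case x 46.2 y -70.4 z 117.8 mm F case x 0.66 y -0.10 z 0.14 open -0.0002 roterr deg [ 0.374   0.2126 -0.2523]
lid1_top 0.88 42.07373428958387 2.6209096491883015 133.39603795316228
lid2_top 0.86 40.03691523248399 -95.39955129016447 134.00481161015006
```

arm_command([
  [[0,-0.001,0,0,0,0,0],[0,-0.001,0,0,0,0,0],[0,-0.001,0,0,0,0,0],[0,-0.001,0,0,0,0,0]],
])

```text
t: 18.35
tool_pos: [0.552, -0.0771, 0.1172]
tool_rot: [0.134, 1.564, -0.126]
contact_force: [0.4, 0.2, 1.0]
opening: -0.0
```

arm_command([
  [[0,-0.0008,0,0,0,0,0],[0,-0.0008,0,0,0,0,0]],
])

```text
t: 18.52
tool_pos: [0.5517, -0.0788, 0.1173]
tool_rot: [0.134, 1.564, -0.126]
contact_force: [0.7, 0.9, 0.3]
opening: -0.0
```

arm_command([
  [[0,-0.0008,0,0,0,0,0],[0,-0.0008,0,0,0,0,0]],
])

```text
t: 18.68
tool_pos: [0.5515, -0.0805, 0.1174]
tool_rot: [0.134, 1.564, -0.126]
contact_force: [1.0, 1.0, 0.7]
opening: -0.0004
```

arm_command([
  [[0,-0.0008,0,0,0,0,0],[0,-0.0008,0,0,0,0,0]],
])

```text
t: 18.85
tool_pos: [0.5512, -0.0822, 0.1175]
tool_rot: [0.134, 1.564, -0.126]
contact_force: [-0.2, 0.5, -0.1]
opening: 0.0
```

arm_command([
  [[0,-0.0008,0,0,0,0,0],[0,-0.0008,0,0,0,0,0]],
])

```text
t: 19.02
tool_pos: [0.5509, -0.084, 0.1175]
tool_rot: [0.134, 1.564, -0.126]
contact_force: [0.6, 1.5, 0.7]
opening: -0.0003
```

arm_command([
  [[0,-0.0008,0,0,0,0,0],[0,-0.0008,0,0,0,0,0]],
])

```text
t: 19.18
tool_pos: [0.5506, -0.0858, 0.1175]
tool_rot: [0.133, 1.564, -0.126]
contact_force: [-0.2, 0.2, 1.6]
opening: 0.0003
```

arm_command([
  [[0,-0.0008,0,0,0,0,0],[0,-0.0008,0,0,0,0,0]],
])

```text
t: 19.35
tool_pos: [0.5504, -0.0875, 0.1175]
tool_rot: [0.134, 1.564, -0.126]
contact_force: [-0.7, 1.3, 1.4]
opening: 0.0001
```

arm_command([
  [[0,-0.0008,0,0,0,0,0],[0,-0.0008,0,0,0,0,0]],
])

```text
t: 19.52
tool_pos: [0.5502, -0.0884, 0.1176]
tool_rot: [0.136, 1.563, -0.125]
contact_force: [-0.0, 4.3, 0.8]
opening: 0.0002
```

arm_command([
  [[0,-0.0008,0,0,0,0,0],[0,-0.0008,0,0,0,0,0]],
])

```text
t: 19.68
tool_pos: [0.5502, -0.0887, 0.1177]
tool_rot: [0.138, 1.563, -0.122]
contact_force: [0.1, 5.2, 0.5]
opening: -0.0001
```

Right stop reached (case y ≈ −85, lean ≈ −0.28). Hold.

arm_command([
  [[0,-0.0008,0,0,0,0,0],[0,-0.0008,0,0,0,0,0],[0,-0.0008,0,0,0,0,0]],
])

```text
t: 19.93
tool_pos: [0.5501, -0.0888, 0.1177]
tool_rot: [0.142, 1.563, -0.118]
contact_force: [-0.1, 5.6, 2.0]
opening: 0.0
```

arm_command([
  [[0,-0.0008,0,0,0,0,0],[0,-0.0008,0,0,0,0,0],[0,-0.0008,0,0,0,0,0]],
])

```text
t: 20.18
tool_pos: [0.5501, -0.0887, 0.1178]
tool_rot: [0.146, 1.562, -0.113]
contact_force: [-0.0, 5.7, 2.3]
opening: 0.0003
```

```bash
python3 -c "
from h import *
st();lids();st()"
```

```text
t 20.18 case x 45.9 y -85.9 z 117.8 mm F case x -0.99 y 5.59 z 2.29 open 0.0003 roterr deg [ 0.4428  0.1668 -1.2058]
lid1_top 0.71 42.928044022540014 2.313295783142865 132.3709328799105
t 20.38 case x 45.9 y -85.9 z 117.8 mm F case x 0.59 y 6.14 z 1.80 open -0.0002 roterr deg [ 0.4401  0.1681 -1.2017]
```

arm_command([
  [[0,0.006,0,0,0,-0.6,0],[0,0.008,0,0,0,-0.6,0],[-0.02,0.006,0,0,0,0,0],[-0.03,0,0,0,0,0,0],[0,0,0,0,0,0,0],[0,0,0,0,0,0,0]],
])

```text
t: 20.88
tool_pos: [0.5514, -0.0683, 0.1665]
tool_rot: [0.12, 1.57, -0.138]
contact_force: [0.1, 1.1, -1.1]
opening: 0.0002
```

```bash
python3 -c "
from h import *
st();lids();lids('scene')"
```

```text
t 20.88 case x 43.7 y -65.6 z 166.5 mm F case x -0.09 y 1.06 z -1.08 open 0.0002 roterr deg [ 0.4785 -0.1288  0.6644]
lid0_top 0.88 44.66039542596365 106.37474093677507 131.10287343664214
lid1_top 0.84 40.786630114751034 2.442559629105457 132.29687131910535
lid2_top 0.91 41.35169789003977 -114.3940166211512 129.85860379332638
lid0_top 0.62 39.993052879722974 97.80834836141614 128.72524232557936
lid1_top 0.61 44.28773433247827 1.7099629588365894 124.54480763088239
lid2_top 0.5 -14.716322776176636 -296.7358241696789 16.710242717959623
```

arm_command([
  [[0,-0.033,0,0.4,0,0.6,0],[0,-0.033,0,0,0,0,0],[0,-0.033,0,0,0,0,0],[0,0,0,0,0,0,0],[0,0.0,0,0,0,0,0]],
])

```text
t: 21.7
tool_pos: [0.533, -0.1686, 0.1634]
tool_rot: [0.135, 1.574, -0.132]
contact_force: [0.4, 0.7, -0.6]
opening: 0.0001
```

```bash
python3 h.py
```

```text
t 21.70 case x 42.8 y -167.5 z 163.4 mm F case x 0.31 y 0.80 z -0.57 open 0.0001 roterr deg [ 0.1807 -0.4018 -0.0877]
```

arm_command([
  [[0.02,0,0.001,0,-0.4,0,0],[0.02,0,0.001,0,0,0,0],[0.005,0,0,0,0,0,0],[0,0,0,0,0,0,0],[0,0.003,0,0,0,0,0],[0,0.003,0,0,0,0,0],[0,0.003,0,0,0,0,0],[0,0.003,0,0,0,0,0],[0,0.003,0,0,0,0,0],[0,0.003,0,0,0,0,0],[0,0.003,0,0,0,0,0]],
])

```text
t: 22.62
tool_pos: [0.5419, -0.1442, 0.122]
tool_rot: [0.132, 1.56, -0.131]
contact_force: [-0.8, 0.5, -0.2]
opening: 0.0002
```

```bash
python3 h.py
```

```text
t 22.62 case x 47.3 y -141.9 z 122.0 mm F case x -0.83 y 0.36 z -0.23 open 0.0002 roterr deg [ 0.2907  0.4023 -0.0417]
```

arm_command([
  [[0.002,0.002,0,0,0.3,0,0],[0.002,0.002,0,0,0,0,0],[0.001,0.002,0,0,0,0,0],[0,0.002,0,0,0,0,0],[0,0.002,0,0,0,0,0],[0,0.002,0,0,0,0,0]],
])

```text
t: 23.12
tool_pos: [0.5455, -0.136, 0.1239]
tool_rot: [0.122, 1.563, -0.139]
contact_force: [-1.0, -2.2, 2.8]
opening: -0.0002
```

```bash
python3 h.py
```

```text
t 23.12 case x 49.6 y -133.3 z 123.9 mm F case x -0.57 y -2.32 z 2.80 open -0.0002 roterr deg [0.3535 0.2847 0.6233]
```

arm_command([
  [[0,-0.008,-0.002,0,0,-0.6,0],[0,-0.01,-0.002,0,0,0,0],[0,-0.006,0,0,0,0,0],[0,0,0,0,0,0,0],[0,0,0,0,0,0,0]],
])

```text
t: 23.53
tool_pos: [0.5362, -0.1603, 0.1226]
tool_rot: [0.114, 1.566, -0.147]
contact_force: [-0.4, -0.2, -0.3]
opening: 0.0001
```

Run:
```python
from h import *
st(); lids(); im=save('wrist','e0.png'); cv2.imwrite('pics/e.png',cv2.resize(im[:,:,::-1],(800,500)))
```

```text
t 23.53 case x 44.5 y -158.8 z 122.6 mm F case x -0.33 y -0.30 z -0.26 open 0.0001 roterr deg [0.3735 0.1727 1.1949]
lid1_top 0.61 42.895491089995616 1.7108696193739157 131.73938849118304
lid2_top 0.81 43.24537815950715 -109.61193059577712 131.8476995993161
```

View pics/e.png

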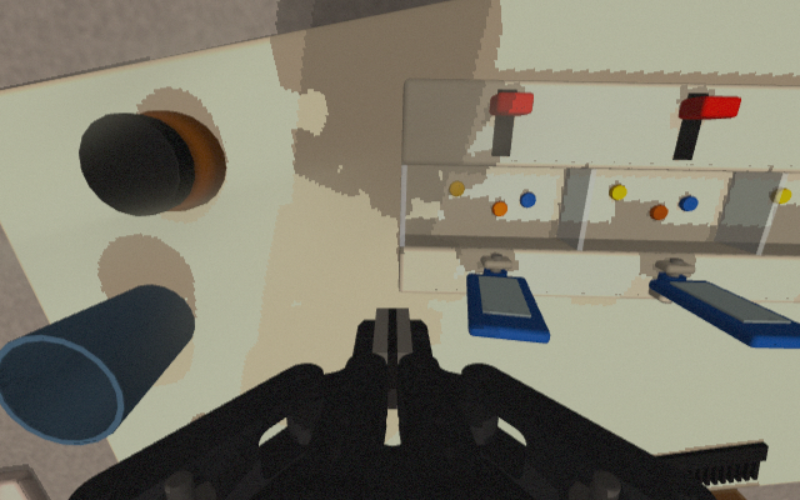

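arm_command([
  [[0.006,0.002,0,0,0,1.2,0],[0.006,0.002,0,0,0,0,0],[0,0,0,0,0,0,0],[0,0.002,0,0,0,0,0]],
])

```text
t: 24.12
tool_pos: [0.5379, -0.1531, 0.1095]
tool_rot: [0.131, 1.563, -0.127]
contact_force: [-0.0, 0.4, -0.4]
opening: 0.0001
```

```bash
python3 h.py
```

```text
t 24.12 case x 44.9 y -151.4 z 109.5 mm F case x -0.11 y 0.38 z -0.43 open 0.0001 roterr deg [ 0.4704  0.2071 -0.1302]
```

arm_command([
  [[0,0.002,0,0,0,0,0],[0,0.002,0,0,0,0,0],[0,0.002,0,0,0,0,0],[0,0.002,0,0,0,0,0],[0,0.002,0,0,0,0,0],[0,0.002,0,0,0,0,0]],
])

```text
t: 24.62
tool_pos: [0.5401, -0.1398, 0.1095]
tool_rot: [0.13, 1.563, -0.127]
contact_force: [-0.3, -1.1, 1.3]
opening: -0.0004
```

```bash
python3 h.py
```

```text
t 24.62 case x 44.8 y -138.0 z 109.5 mm F case x -0.08 y -1.10 z 1.26 open -0.0004 roterr deg [ 0.5111  0.1952 -0.1023]
```

arm_command([
  [[0,0.002,0,0,0,0,0],[0,0.002,0,0,0,0,0],[0,0.002,0,0,0,0,0],[0,0.0015,0,0,0,0,0],[0,0.0015,0,0,0,0,0]],
])

```text
t: 25.03
tool_pos: [0.5423, -0.1305, 0.1108]
tool_rot: [0.128, 1.562, -0.128]
contact_force: [0.4, -1.8, 0.8]
opening: -0.0001
```

```bash
python3 -c "
from h import *
st();lids()"
```

```text
t 25.03 case x 45.5 y -128.4 z 110.8 mm F case x 0.69 y -1.75 z 0.81 open -0.0001 roterr deg [ 0.5212  0.3077 -0.0186]
lid1_top 0.63 42.53203099913418 1.6874673129690239 134.04808302631048
lid2_top 0.71 43.074366584282465 -92.1115482177463 132.24238161641554
```

arm_command([
  [[0,0.001,0,0,0,0,0],[0,0.001,0,0,0,0,0],[0,0.001,0,0,0,0,0],[0,0.001,0,0,0,0,0]],
])

```text
t: 25.57
tool_pos: [0.5428, -0.1268, 0.1105]
tool_rot: [0.128, 1.562, -0.129]
contact_force: [0.3, -1.4, 1.0]
opening: 0.0001
```

arm_command([
  [[0,0.0008,0,0,0,0,0],[0,0.0008,0,0,0,0,0],[0,0.0008,0,0,0,0,0]],
])

```text
t: 25.82
tool_pos: [0.5433, -0.1244, 0.1107]
tool_rot: [0.128, 1.562, -0.129]
contact_force: [0.2, -2.0, 1.2]
opening: 0.0001
```

arm_command([
  [[0,0.0008,0,0,0,0,0],[0,0.0008,0,0,0,0,0]],
])

```text
t: 25.98
tool_pos: [0.5437, -0.1226, 0.1108]
tool_rot: [0.128, 1.562, -0.129]
contact_force: [-0.0, -0.6, 0.6]
opening: 0.0001
```

arm_command([
  [[0,0.0008,0,0,0,0,0],[0,0.0008,0,0,0,0,0]],
])

```text
t: 26.15
tool_pos: [0.5439, -0.1215, 0.111]
tool_rot: [0.127, 1.562, -0.13]
contact_force: [-1.3, -2.9, 1.2]
opening: -0.0002
```

arm_command([
  [[0,0.0008,0,0,0,0,0],[0,0.0008,0,0,0,0,0],[0,0.0008,0,0,0,0,0]],
])

```text
t: 26.4
tool_pos: [0.544, -0.1211, 0.1111]
tool_rot: [0.123, 1.562, -0.134]
contact_force: [-1.1, -5.8, 0.9]
opening: -0.0
```

arm_command([
  [[0,0.0008,0,0,0,0,0],[0,0.0008,0,0,0,0,0],[0,0.0008,0,0,0,0,0]],
])

```text
t: 26.65
tool_pos: [0.544, -0.1211, 0.1112]
tool_rot: [0.119, 1.563, -0.139]
contact_force: [-0.3, -5.7, 0.6]
opening: 0.0003
```

arm_command([
  [[0,0.0008,0,0,0,0,0],[0,0.0008,0,0,0,0,0],[0,0.0008,0,0,0,0,0]],
])

```text
t: 26.9
tool_pos: [0.544, -0.1212, 0.1112]
tool_rot: [0.115, 1.563, -0.143]
contact_force: [-1.7, -4.8, 2.3]
opening: -0.0002
```

```bash
python3 -c "
from h import *
st();lids()"
```

```text
t 26.90 case x 45.5 y -118.9 z 111.2 mm F case x -0.85 y -5.07 z 2.31 open -0.0002 roterr deg [0.4676 0.3    1.0104]
lid1_top 0.88 40.34102440043689 0.20889481172534277 131.73432732690412
lid2_top 0.67 42.17668276469757 -84.63169090157292 129.50601536620258
```

arm_command([
  [[0,-0.008,0,0,0,0.5,0],[0,-0.012,0,0,0,0.5,0],[-0.025,0,0,0,0,0,0],[-0.03,0,0,0,0,0,0],[0,0,-0.04,0,0,0,0],[0,0.01,-0.04,0,0,0,0],[0,0.01,-0.04,0,0,0,0],[0,0.01,-0.006,0,0,0,0],[0,0,0,0,0,0,0],[0,0,0,0,0,0,0]],
])

```text
t: 27.93
tool_pos: [0.4159, -0.0868, 0.1645]
tool_rot: [0.146, 1.564, -0.114]
contact_force: [0.6, -0.0, 0.4]
opening: 0.0003
```

```bash
python3 -c "
from h import *
st();lids();lids('scene')
for cam in ('wrist','side'):
  M=T(cam);get_image(cam)
  for n in ['tab1_mid','tab2_mid']:
    for d in mark_of(cam,n)[:1]:
        p=w(cam,d['at'],M); e=p[:2]-C; print(cam,n,round(d['conf'],2),e@cx*1e3,e@cy*1e3,p[2]*1e3)
"
```

```text
t 27.93 case x -86.6 y -107.1 z 164.5 mm F case x 0.56 y 0.07 z 0.42 open 0.0003 roterr deg [ 0.4179  0.0545 -1.1784]
lid0_top 0.86 41.240892784938026 101.54444284829977 129.22383349916157
lid0_top 0.55 236.92440864499451 55.31150242269779 16.66410186327194
lid1_top 0.61 44.99115166480544 1.511746559170038 127.72850270351199
lid2_top 0.65 44.317011177879664 -90.13623594587374 127.97917651361956
wrist tab1_mid 0.61 -47.21451435753587 -0.5903594187339426 58.608078589736714
wrist tab2_mid 0.78 -51.10227841605316 -97.04641685233588 53.90762382546471
side tab1_mid 0.49 -52.44346738177733 -0.46564983088355666 64.7683660263425
side tab2_mid 0.38 -48.78355954479135 -99.4477268442361 62.998195201951376
```

arm_command([
  [[0.03,0.004,0,0,0,-1.1,0],[0.03,0.004,0,0,0,0,0],[0.03,0,0,0,0,0,0],[0.014,0,0,0,0,0,0],[0,0,0,0,0,0,0],[0,0,0,0,0,0,0]],
])

```text
t: 29.13
tool_pos: [0.4204, -0.0794, 0.0604]
tool_rot: [0.128, 1.559, -0.132]
contact_force: [0.4, -1.0, 0.3]
opening: 0.0001
```

```bash
python3 h.py
```

```text
t 29.13 case x -83.5 y -99.0 z 60.4 mm F case x 0.59 y -0.96 z 0.26 open 0.0001 roterr deg [0.3816 0.4692 0.1089]
```

arm_command([
  [[0.002,0,0.004,0,0.4,0,0],[0,0,0.004,0,0,0,0],[0,0,0.003,0,0,0,0],[0,0,0.003,0,0,0,0],[0,0,0.003,0,0,0,0]],
])

```text
t: 29.55
tool_pos: [0.4414, -0.0837, 0.0632]
tool_rot: [0.127, 1.56, -0.134]
contact_force: [-1.6, -1.1, -0.5]
opening: 0.0002
```

```bash
python3 h.py
```

```text
t 29.55 case x -62.0 y -99.7 z 63.2 mm F case x -1.37 y -1.32 z -0.48 open 0.0002 roterr deg [0.3569 0.4234 0.1907]
```

arm_command([
  [[0.003,0,0.001,0,0,0,0],[0.002,0,0.002,0,0,0,0],[0.001,0,0.002,0,0,0,0],[0.001,0,0.002,0,0,0,0],[0.0005,0,0.002,0,0,0,0]],
])

```text
t: 29.97
tool_pos: [0.4522, -0.0859, 0.0567]
tool_rot: [0.127, 1.559, -0.134]
contact_force: [-1.7, 0.1, 0.8]
opening: 0.0
```

```bash
python3 h.py
```

```text
t 29.97 case x -51.0 y -100.0 z 56.7 mm F case x -1.67 y -0.15 z 0.80 open 0.0 roterr deg [0.3644 0.4749 0.2355]
```

arm_command([
  [[0,0,0.0015,0,0,0,0],[0,0,0.0015,0,0,0,0],[0,0,0.001,0,0,0,0]],
])

```text
t: 30.22
tool_pos: [0.4558, -0.0866, 0.0564]
tool_rot: [0.127, 1.562, -0.134]
contact_force: [-5.5, 0.4, 4.1]
opening: -0.0002
```

arm_command([
  [[0,0,0.001,0,0,0,0],[0,0,0.001,0,0,0,0]],
])

```text
t: 30.38
tool_pos: [0.4557, -0.0866, 0.056]
tool_rot: [0.127, 1.568, -0.134]
contact_force: [-6.2, 0.7, 4.3]
opening: -0.0001
```

arm_command([
  [[0,0,0.001,0,0,0,0],[0,0,0.001,0,0,0,0]],
])

```text
t: 30.55
tool_pos: [0.4557, -0.0866, 0.0558]
tool_rot: [0.127, 1.575, -0.133]
contact_force: [-5.3, 0.4, 4.4]
opening: -0.0001
```

```bash
python3 h.py
```

```text
t 30.55 case x -47.4 y -100.1 z 55.8 mm F case x -5.30 y -0.56 z 4.36 open -0.0001 roterr deg [ 0.4047 -0.4384  0.263 ]
```

arm_command([
  [[0,0,-0.008,0,-0.4,0,0],[0,0,-0.012,0,0,0,0],[-0.002,0,-0.02,0,0,0,0],[-0.03,0,0,0,0,0,0],[-0.03,0,0,0,0,0,0],[-0.035,0,0,0,0,0,0],[-0.035,0,0,0,0,0,0],[-0.02,0,0,0,0,0,0],[0,0,0,0,0,0,0],[0,0,0,0,0,0,0]],
])

```text
t: 31.38
tool_pos: [0.4141, -0.078, 0.2105]
tool_rot: [0.128, 1.564, -0.132]
contact_force: [0.1, -0.3, -1.4]
opening: -0.0001
```

Run:
```python
from h import *
st(); im=save('wrist','f0.png'); cv2.imwrite('pics/f.png',cv2.resize(im[:,:,::-1],(800,500)))
for cam in ('wrist','scene','side'):
  M=T(cam);im=get_image(cam)
  for n in ['tab0_mid','tab1_mid','tab2_mid','lid0_top','lid1_top','lid2_top']:
    for d in mark_of(cam,n)[:1]:
        p=w(cam,d['at'],M); e=p[:2]-C; print(cam,n,round(d['conf'],2),e@cx*1e3,e@cy*1e3,p[2]*1e3)
  if cam=='scene': cv2.imwrite('pics/g.png',cv2.resize(im[130:330,140:460,::-1],(800,500)))
for n in ['thermo_stand','face_brush','comb','cream_jar','rinse_cup','lotion_bottle']: print(n,[w('side',d['at']) for d in mark_of('side',n)[:1]])
```

```text
t 31.38 case x -89.9 y -98.7 z 210.5 mm F case x 0.19 y -0.29 z -1.38 open -0.0001 roterr deg [0.4003 0.1563 0.1246]
wrist tab0_mid 0.59 -49.793028243165836 98.16720869670787 55.993619147108156
wrist tab1_mid 0.62 -48.739961588205716 0.3824157037878701 60.21325301179081
wrist tab2_mid 0.74 -32.66240895850805 -98.50546952738301 57.44947734324219
wrist lid0_top 0.97 44.07801039125878 102.56661037297266 132.35619748614275
wrist lid1_top 0.64 41.952314696559725 3.442605178821168 130.42668664570894
wrist lid2_top 0.49 41.30862900550447 -86.36408642477478 130.855419601906
scene tab0_mid 0.4 -45.08739639077871 101.58979779362907 55.74608234054512
scene tab1_mid 0.5 -49.257640563932014 -0.03842368431735653 52.34407370361471
scene tab2_mid 0.57 -31.589314143655052 -99.25067511710498 56.086987961766035
scene lid0_top 0.57 42.50368274942073 101.04860364157028 128.50733551794102
scene lid1_top 0.46 43.39570816585969 3.256318462345345 128.45032603115104
scene lid2_top 0.5 42.08309889311789 -89.7425582842004 129.7096833187752
side tab1_mid 0.51 -53.53763540212834 -0.7709110518696636 63.232263187922186
side tab2_mid 0.54 -31.714721186498497 -96.3636560988085 62.01673469043334
side lid0_top 0.67 43.352204907625854 100.28629028289943 128.72097139883664
side lid1_top 0.69 -47.17920892795126 100.5062354575649 58.32818247091009
side lid2_top 0.41 42.626972105332364 -85.49712981062751 133.54226331435626
thermo_stand [array([0.6542, 0.3397, 0.0198])]
face_brush [array([0.4685, 0.0102, 0.0629])]
comb [array([0.7577, 0.0165, 0.0229])]
cream_jar [array([ 0.4499, -0.2856,  0.0214])]
rinse_cup [array([ 0.5553, -0.3434,  0.0217])]
lotion_bottle [array([0.7568, 0.0157, 0.0236])]
```

View pics/f.png

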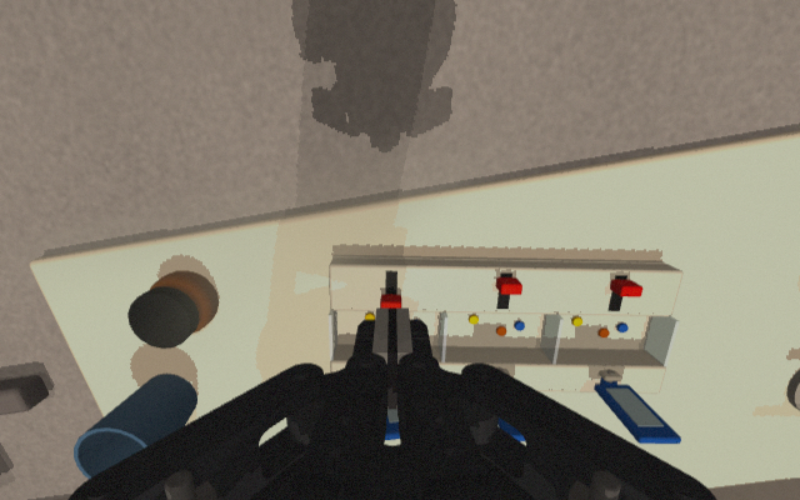

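View pics/g.png

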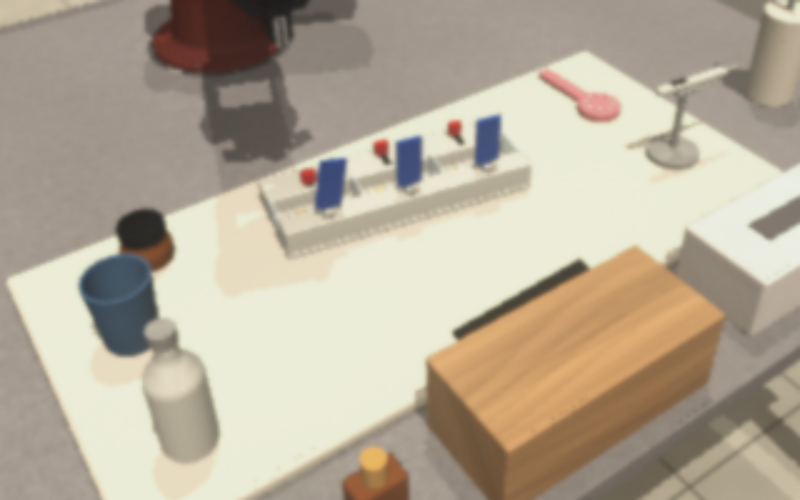

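The wrist picture shows the right tab back (391,303) and the other two forward (508,288 and 625,290). The scene crop shows the right lid leaning left (330,185) and the things around it in place.

```bash
python3 -c "
from h import *
finish_job();st()"
```

```text
the job is handed in; nothing more can be done
the job is handed in; nothing more can be done
```

The right lid (lid2) is the worn one. It is left leaning left, its tab is fully back, and the job was handed in at about 31.4 s; no verdict is reported.

- **Finding it:** I nudged right, middle, then left at about 5–6 N, with one 7.6 N reading on the left lid. The right lid turned about 12 mm at under about 2 N to a firm stop. The middle and left lids gave about 1 mm or less.
- **Rocking it:** I held the right lid at about 5–6 N at its right end (about −0.28 rad) and then at its left end (about +0.2 rad). My first push back to the left was riding up on the lid's corner, so I backed off, went lower and repeated it. No sampled force on a lid passed 8 N.
- **Tab:** I pushed the right tab to its stop at about 5 N.

**Last checks**
- The right tab is about 17–18 mm back, and the other two read within a few mm of forward.
- The lid top is 10–14 mm left of upright, about 0.15–0.2 rad.
- The arm was raised clear and read near-zero force.
- In the last side view the networks found the thermometer stand, comb, jar and cup within about 7 mm of their starting places.
- The networks disagreed on the face brush and lotion bottle: they put the brush on a tab and the bottle on the comb. The scene picture shows both where they belong, so I took those as false detections.

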